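# Square a brass coupon on the setting plate

### The arm

A 6-joint arm with a two-finger parallel gripper is mounted at the origin on a cart in front of the work surface, level with it; the furniture and walls round the work are solid. World frame = base frame: x ahead of the robot, y to its left, z up, the work surface at z = 0. Lengths are in m, angles in degrees, forces in N, time in s.
With the tool pointing down it reaches from about 0.35 to 0.875 m from the base axis. Payload 4.2 kg.
Tool frame: the origin (TCP) lies midway between the tips of the shut fingers; the grasp point (between the pads) lies 19 mm behind it; z points along the fingers, y is the direction in which the jaws open and shut (so a half turn about z gives the same grasp; the last joint's range is limited). The gripper opens to 87 mm and grips with 3 to 60 N. Pads are 19 mm wide; open, the fingers measure 117 mm over their backs; the gripper's body (75 mm by 190 mm) begins 51 mm behind the grasp point.
Start: joints at [-56.803, 22.042, 0.453, 0, -68.411, -14.817], TCP at [0.197, -0.593, 0.223] pointing down, gripper open.
Joint ranges: [-179.83, 179.83], [-69.29, 118.12], [-61.27, 80.66], [-181.25, 117.63], [-171.15, -9.14], [-177.46, 177.46]. Speed limits (degrees/s): [159.86, 159.86, 180, 180, 180, 180].

### API

Orientations are given as a 3x3 rotation matrix whose columns are the frame's x, y, z axes.
In Python, from station import r gives the robot as it stands.
- The arm moves only by the tool carry_out, never from a script. Its argument "steps" is a list of rows, each a list of 2 entries, a list of its own where there are three numbers: the shift along the tool's x, y, z in cm, then the turn about the tool's z in degrees. In form: [[[x, y, z], twist], ...]. A call has 1 to 20 rows; each row is the pose to reach, as a shift and turn from the pose measured when the call began, along the tool's axes at that moment; what a row does not reach only later rows make up. A row lasts 1/10 s, in which the tool goes at most 50 mm and 8.59 degrees, less where a joint would pass 70% of its speed; a pose out of reach is approached as far as the arm can. A call with a gripper value outside its range is refused whole. "gripper" is the gripper's target within -1 to 1 (fully open at 1, half-way at 0, shut at -1), set as the call begins (left out, the last holds). The fingers move at their own pace and stop on an object; the grip force is fixed at half the most. Time passes only in rows, so rows that repeat a pose let the fingers close. It gives the time, the measured TCP pose, the force and the opening at its end, in the units of the state.
- r.sense(): the state, without advancing time (a new reading comes with each control period).
- r.capture(name): name is "scene" or "top"; returns the picture (400x640x3 uint8, red, green, blue); there is no depth.
- r.calibration(name): a dict with "camera_matrix" (3x3 intrinsics, pixels), "world_from_camera" (4x4, takes a point from camera to world coordinates). Camera axes: x right, y up, looking along -z (the intrinsics and any distortion apply to the point x, -y, -z); pixel columns grow to the right and rows downward; lengths in m; the calibration is good to about 2 mm. A picture is of the moment at which its call begins. calibration takes no time and is no camera call.
- r.finish_job(): hands the job in, once; it reports no verdict.
Trained networks look in the newest picture that a camera, given by its name, has taken for a name from the list of things; names that differ only in an ending like _2 or _b are one class to them, and where a whole thing is asked for, a point or a joint stands for the part that bears it (a point fixed in the world has none). Each returns a list of dicts, best first, with "confidence" (0 to 1); they miss things now and then, are a little off and sometimes report something else, mostly with a low value. They report only what shows in the picture. A call takes as long as a camera call. They do not tell look-alikes from the thing itself.
- r.cut_out(camera, target): "pixels" (400x640 bool, what is visible of it).
- r.place_of(camera, target): "centre" ([x, y, z] in m, in world coordinates, good to about 4 mm: a listed point, or the origin of a listed thing).
The state is a dict: "time_s": time; "joints": joint angles; "joint_velocities": joint speeds; "effort": joint torques, N m; "tcp_pos": TCP position; "ee_rot": TCP orientation; "wrist_force": force on the tool from outside, world axes, zero at the start; "moment": the same for the moment, N m; "gripper_width": opening from 0.0 (shut) to 1.0 (fully open).
Only numpy, scipy, OpenCV 4.12 (cv2) and the standard library are available. Lean on these libraries where they do the work, as an engineer would, in place of code of your own. Each camera call takes 0.05 s, during which the arm holds its last target. There are 200 camera calls.

### The job

Lay the engineer's square against the setting plate: stock on the bench and pressed snugly, not rammed, against the plate edge that faces the robot, flush along its whole length, with the blade reaching over the plate, and keep it pressed there for a moment. Then pluck the brass coupon from the pocket tray and stand it on the plate in the inside corner of the square, as it stood in the tray, with its long side snug and straight against the blade, all of it on the plate and beside the blade. Leave the square flush, and leave the other two coupons and the things round about alone.

Things in the scene. Friction and masses are not known exactly. Their poses are not given: they have to be found in the camera images.
- plate: Setting plate of bright ground metal screwed to the bench, 120 (x) x 150 (y) x 12 mm high, four sunk screws in its corners. Origin: centre of its underside, on the bench. The edge face that faces the robot is the plane x = -60 mm of its frame, 150 mm long along y; z up.
- square: Loose L-shaped steel engineer's square, about 0.5 kg. Dark stock 28 (x) x 100 (y) x 26 mm high; bright blade 25 mm wide (y = 25 to 50 mm), 4 mm thick (z = 12.5 to 16.5 mm; passes 0.5 mm over the plate), from the stock's inner face x = 14 mm to x = 114 mm. Origin: centre of the stock's underside; x along the blade, z up. Inside of the corner: y < 25 mm, the blade's inner edge.
- stock_end_a (a point): Point on the stock's inner face (x = +14 mm), 4 mm from its end at the blade, 6 mm above its underside; flush when it lies on the plate's front face.
- stock_end_b (a point): The same at the stock's other end, 92 mm from stock_end_a.
- tray: Blue pocket tray held to the bench, 46 (x) x 130 (y) x 11 mm high. Origin: centre of its underside. Three pockets at y = -40, 0, +40 mm, each 34 (x) x 18 (y) mm and 8 mm deep (floor 3 mm above the bench), one coupon in each, order varies.
- brass_coupon: Brass-yellow coupon, 30 (x, long) x 14 (y) x 18 mm (z, height), 60 g, standing in a tray pocket with its top 10 mm above the tray. Origin: centre of its underside.
- dark_coupon: Dark steel coupon of the same size, in another pocket; leave it alone.
- pale_coupon: Pale aluminium coupon of the same size, in another pocket; leave it alone.
- lens_tube: Bystander: black lens case with orange cap, 34 mm diameter, 56 mm high. Origin: centre of its underside.
- spare_anvil: Bystander: black flat anvil, plate 56 mm diameter with a stem, 38 mm high. Origin: centre of its underside.
- v_block: Bystander: small grey steel V-block, 40 x 34 x 30 mm. Origin: centre of its underside.
There are look-alikes about, which are no part of the job. Leave any orange or red look-alike of the brass_coupon alone.

How it is judged (in metres and radians):
On the way, in this order (a step that is already met when the one before it is completed fails the run):
1. the square's stock stands on the bench, flush against the plate's front face, and is kept pressed on it with more than 2 N (x of stock_end_a in the frame of plate between -0.0615 and -0.058 m and x of stock_end_b in the frame of plate between -0.0615 and -0.058 m and y of stock_end_a in the frame of plate between -0.075 and 0.075 m and y of stock_end_b in the frame of plate between -0.075 and 0.075 m and angle between the x axis of square and the x axis of plate, either way round below 0.025 rad and height (world z) of square below 0.003 m and angle between square's own z axis and vertical below 0.03 rad and contact force between square and plate above 2 N), for 0.15 s.
2. the brass coupon is plucked clear of the tray (height (world z) of brass_coupon above 0.03 m), for 0.1 s.
At the end, for the whole second after the job is handed in: Stock flat on the bench, both ends within 1.5 mm of the plate's front face, blade over the plate and square to it within 1.4 deg; brass coupon upright, wholly on the plate and beside the blade on the inside, within 2.5 mm of it, parallel within 3.4 deg (2 mm overhang); both at rest (x of stock_end_a in the frame of plate between -0.0615 and -0.058 m and x of stock_end_b in the frame of plate between -0.0615 and -0.058 m and y of stock_end_a in the frame of plate between -0.075 and 0.075 m and y of stock_end_b in the frame of plate between -0.075 and 0.075 m and angle between the x axis of square and the x axis of plate, either way round below 0.025 rad and height (world z) of square below 0.003 m and angle between square's own z axis and vertical below 0.03 rad and y of brass_coupon in the frame of square between 0.0155 and 0.0195 m and x of brass_coupon in the frame of square between 0.027 and 0.101 m and z of brass_coupon in the frame of plate between 0.01 and 0.014 m and y of brass_coupon in the frame of plate between -0.07 and 0.07 m and angle between the x axis of brass_coupon and the x axis of square, either way round below 0.06 rad and angle between brass_coupon's own z axis and vertical below 0.05 rad and linear speed of each of square, brass_coupon below 0.01 m/s); the robot touches nothing.
It fails at once if the square is rammed against the plate with more than 40 N (contact force between square and plate above 40 N).
It fails at once if another coupon is shifted by more than 10 mm (distance of any of dark_coupon, pale_coupon from where it was at the start of the episode above 0.01 m).
It fails at once if the lens tube, anvil or V-block is moved by more than 20 mm (distance of any of lens_tube, spare_anvil, v_block from where it was at the start of the episode above 0.02 m).
It also fails if it takes over 59 s, if anything falls off the work surface, if the arm or the gripper's body presses on something with over 40 N, if the wrist force passes 120 N, or if a joint passes its speed limit or range.

## Working session

There is one attempt and no reset: what is moved stays moved. The work goes in short steps, Python scripts to look and compute and a tool call to move; the robot and the scene stay as the last step left them, time stands still between calls to the robot, and variables do not carry over. Pictures are saved under pics/ and viewed, about 8 in all and at most 12, crops included, and the job is handed in when it is done.

Besides the shell and the picture viewer there is one more tool, called after "Emit:" as name([rows], argument=value, ...), one row to a line, values as JSON. carry_out: Moves the arm, as the interface text tells. Its arguments: {"type":"object","properties":{"steps":{"type":"array","items":{"type":"array"}},"gripper":{"type":"number"}},"required":["steps"]}

```bash
mkdir -p pics; ls; cat > h.py <<'E'
from station import r
import numpy as np, cv2
def save(n,img,crop=None,scale=1):
    if crop: x0,y0,x1,y1=crop; img=img[y0:y1,x0:x1]
    img=cv2.resize(img,None,fx=scale,fy=scale,interpolation=cv2.INTER_CUBIC)
    cv2.imwrite('pics/'+n,img[:,:,::-1])
def cal(c):
    k=r.calibration(c); return np.array(k['camera_matrix']),np.array(k['world_from_camera']),k
def px2w(c,uv,z):
    K,T,_=cal(c); d=np.linalg.inv(K)@[uv[0],uv[1],1]; d=T[:3,:3]@[d[0],-d[1],-d[2]]
    o=T[:3,3]; return o+d*(z-o[2])/d[2]
def w2px(c,p):
    K,T,_=cal(c); q=T[:3,:3].T@(np.array(p)-T[:3,3]); v=K@[q[0],-q[1],-q[2]]; return v[:2]/v[2]
E
python3 - <<'E'
from h import *
for c in('scene','top'):
    im=r.capture(c); save(c+'0.png',im); K,T,k=cal(c); print(c,K.round(1).tolist(),T.round(3).tolist(),[x for x in k])
    for t in ['plate','square','stock_end_a','stock_end_b','tray','brass_coupon','dark_coupon','pale_coupon','lens_tube','spare_anvil','v_block']:
        print(t,[(np.round(o['centre'],3).tolist(),round(o['confidence'],2)) for o in r.place_of(c,t)])
s=r.sense(); print(s)
E
```

```text
pics
scene [[385.4, 0.0, 319.1], [0.0, 385.4, 197.4], [0.0, 0.0, 1.0]] [[0.7, 0.474, -0.534, 0.087], [-0.714, 0.458, -0.53, -0.443], [-0.006, 0.752, 0.659, 0.621], [0.0, 0.0, 0.0, 1.0]] ['camera_matrix', 'world_from_camera']
plate [([0.666, 0.086, 0.002], 0.6)]
square [([0.47, -0.2, 0.003], 0.62)]
stock_end_a [([0.515, -0.174, 0.005], 0.84), ([0.42, -0.191, 0.006], 0.55)]
stock_end_b [([0.515, -0.174, 0.005], 0.84), ([0.42, -0.191, 0.006], 0.55)]
tray [([0.457, 0.139, -0.001], 0.79)]
brass_coupon [([0.501, 0.027, 0.003], 0.5), ([0.536, 0.216, -0.004], 0.48), ([0.412, 0.029, 0.002], 0.48), ([0.454, 0.146, 0.003], 0.43)]
dark_coupon [([0.457, 0.18, 0.005], 0.5)]
pale_coupon [([0.463, 0.101, 0.002], 0.42)]
lens_tube [([0.708, -0.133, -0.001], 0.95)]
spare_anvil [([0.671, -0.195, 0.0], 0.67)]
v_block [([0.614, -0.224, 0.0], 0.6), ([0.667, 0.088, 0.003], 0.44), ([0.421, -0.191, 0.007], 0.37), ([0.674, -0.194, 0.001], 0.19)]
top [[448.6, 0.0, 326.1], [0.0, 448.6, 201.7], [0.0, 0.0, 1.0]] [[-0.023, 0.981, -0.192, 0.375], [-1.0, -0.027, -0.014, -0.014], [-0.019, 0.191, 0.981, 0.91], [0.0, 0.
[... 821 characters left out ...]
0461305e-03,
       -6.84108225e+01, -1.48152989e+01]), 'joint_velocities': array([-0.03513038, -0.00868274, -0.01311899, -0.00904885, -0.02754596,
        0.0213253 ]), 'effort': array([-1.65846234e-05, -3.90479136e+01,  1.87622845e+01,  4.22437415e+00,
        1.55340676e-02,  3.18212336e-06]), 'tcp_pos': array([ 0.19710356, -0.59307542,  0.22253551]), 'ee_rot': array([[-9.48974735e-01, -3.15352110e-01,  3.69960298e-06],
       [-3.15352109e-01,  9.48974734e-01,  3.00507768e-05],
       [-1.29874056e-05,  2.73507503e-05, -1.00000000e+00]]), 'wrist_force': array([0.35143557, 0.01669392, 0.26237346]), 'moment': array([0.00146842, 0.02021094, 0.04903816]), 'gripper_width': 1.0015655957205762}
```

```bash
python3 - <<'E'
import cv2,numpy as np
a=cv2.imread('pics/top0.png'); b=cv2.imread('pics/scene0.png')
cv2.imwrite('pics/top0c.png',cv2.resize(a[60:330,190:510],None,fx=2.2,fy=2.2,interpolation=cv2.INTER_CUBIC))
E
```

```text
(no output)
```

View pics/top0.png

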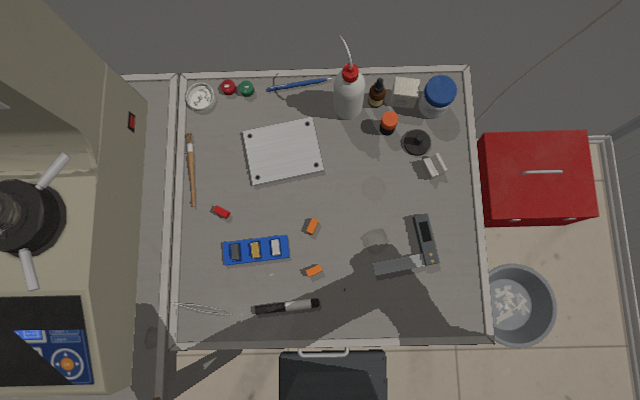

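View pics/scene0.png

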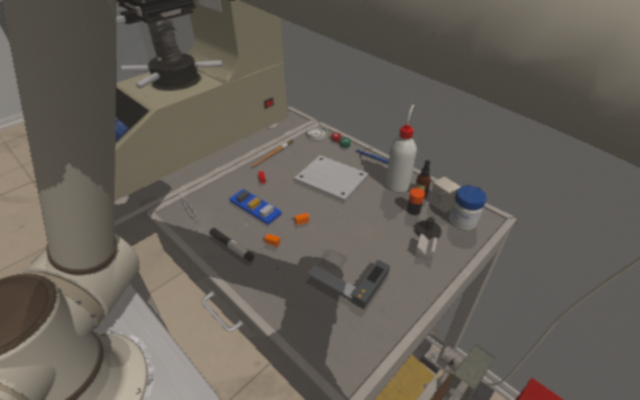

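Top view: the plate is at (283,151). The square's stock runs (421,214)-(433,264), with its blade at (375,267)-(425,262). The tray is at (256,250), with brass-yellow in its middle pocket at (255,250). Look-alikes are orange at (312,226) and (314,271), and red at (221,212). The brass one must be in the tray, so I choose (255,250) and check it in a crop.

View pics/top0c.png

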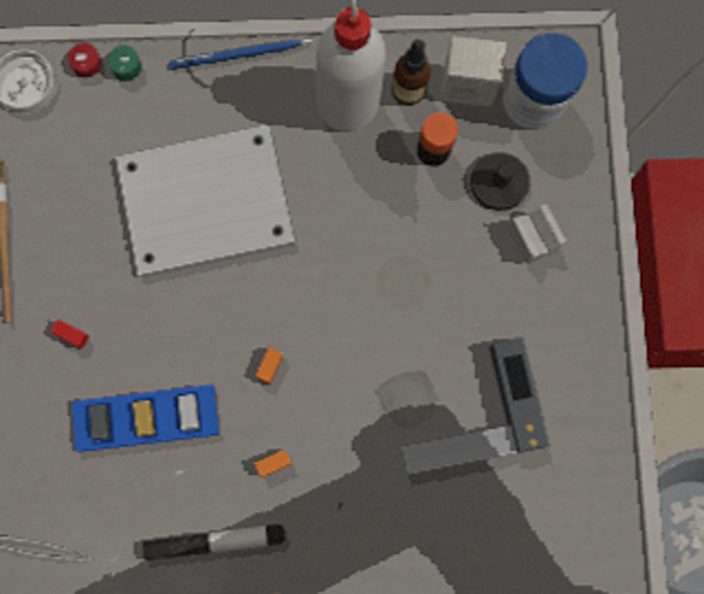

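```bash
cat >> h.py <<'E'
def rect(c,t,z,best=lambda o:True,verbose=True):
    """min-area rectangle of a mask, corners lifted to world at height z"""
    out=[]
    for o in r.cut_out(c,t):
        m=o['pixels'].astype(np.uint8)
        cs,_=cv2.findContours(m,cv2.RETR_EXTERNAL,cv2.CHAIN_APPROX_NONE)
        k=max(cs,key=cv2.contourArea)[:,0,:]
        w=np.array([px2w(c,p,z)[:2] for p in k],np.float32)*1000
        (cx,cy),(a,b),_=R=cv2.minAreaRect(w)
        bx=cv2.boxPoints(R); e=[bx[1]-bx[0],bx[2]-bx[1]]; e=max(e,key=lambda v:np.hypot(*v))
        ang=np.degrees(np.arctan2(e[1],e[0]))
        out.append((round(o['confidence'],2),(round(cx,1),round(cy,1)),(round(max(a,b),1),round(min(a,b),1)),round((ang+90)%180-90,2)))
    return out
E
python3 - <<'E'
from h import *
for c in('top','scene'):
    im=r.capture(c)
    for t,z in(('plate',.012),('tray',.011),('brass_coupon',.021),('square',.02)):
        print(c,t,rect(c,t,z))
    m=r.cut_out(c,'square'); 
    if m: np.save('sq_%s.npy'%c,m[0]['pixels'])
E
```

```text
top plate [(0.83, (662.0, 86.2), (149.7, 123.0), np.float32(-79.61))]
top tray [(0.55, (456.9, 142.6), (132.3, 46.9), np.float32(-84.72)), (0.34, (673.6, -193.8), (57.0, 54.9), np.float32(-46.46)), (0.21, (454.9, 141.6), (30.3, 16.1), np.float32(0.48))]
top brass_coupon [(0.63, (456.0, 140.9), (31.0, 16.5), np.float32(7.42)), (0.61, (669.4, -190.9), (56.7, 54.2), np.float32(-46.05))]
top square [(0.63, (459.4, -149.0), (130.9, 101.6), np.float32(-79.51))]
scene plate [(0.88, (661.0, 81.4), (155.8, 132.6), np.float32(-78.45)), (0.44, (623.4, -225.1), (67.7, 35.7), np.float32(23.56))]
scene tray [(0.83, (456.7, 136.2), (136.8, 53.9), np.float32(-83.17))]
scene brass_coupon [(0.53, (408.3, 15.2), (38.9, 28.2), np.float32(-69.49))]
scene square [(0.73, (619.0, -226.7), (65.8, 35.6), np.float32(24.63)), (0.57, (463.5, -157.6), (132.3, 116.4), np.float32(-83.74)), (0.39, (654.1, 74.7), (157.4, 135.3), np.float32(-78.64))]
```

The crop confirms it: three coupons in the tray, with brass in the middle at crop (144,417). The two orange bars and the red one lie loose outside the tray. Next I refine the poses by fitting the box models to the masks.

```bash
cat >> h.py <<'E'
from scipy.optimize import minimize
BOX={'plate':[(-60,60,-75,75,0,12)],'square':[(-14,14,-50,50,0,26),(14,114,25,50,12.5,16.5)],
 'tray':[(-23,23,-65,65,0,11)],'brass_coupon':[(-15,15,-7,7,0,18)]}
S=4
def render(c,t,p,z0):
    im=np.zeros((400*S,640*S),np.uint8); a=np.radians(p[2]); R=np.array([[np.cos(a),-np.sin(a)],[np.sin(a),np.cos(a)]])
    K,T,_=cal(c)
    for x0,x1,y0,y1,za,zb in BOX[t]:
        q=np.array([[x,y,z] for x in(x0,x1) for y in(y0,y1) for z in(za,zb)],float)
        q[:,:2]=q[:,:2]@R.T+p[:2]; q[:,2]+=z0; q/=1000
        v=(q-T[:3,3])@T[:3,:3]; v=np.c_[v[:,0],-v[:,1],-v[:,2]]@K.T; v=v[:,:2]/v[:,2:]
        h=cv2.convexHull(((v+.5)*S).astype(np.float32))
        cv2.fillConvexPoly(im,(h*16).round().astype(np.int32),1,shift=4)
    return im.astype(bool)
def fit(c,t,p0,z0=0,gate=25):
    """pose (mm,mm,deg) by silhouette overlap with the nearest network mask"""
    best=None
    for o in r.cut_out(c,t):
        M=np.kron(o['pixels'],np.ones((S,S),bool))
        f=lambda p:1-(lambda I:(I&M).sum()/max((I|M).sum(),1))(render(c,t,p,z0))
        if f(p0)>.85: continue
        s=minimize(f,p0,method='Nelder-Mead',options=dict(initial_simplex=np.array(p0)+np.array([[0,0,0],[6,0,0],[0,6,0],[0,0,5]]),xatol=.05,fatol=1e-4))
        if best is None or s.fun<best[1]: best=(s.x.round(2),round(s.fun,3),round(o['confidence'],2))
    return best
E
python3 - <<'E'
from h import *
for c in('top','scene'):
    im=r.capture(c)
    for t,p,z in(('plate',(662,86,10),0),('tray',(457,142,5),0),('brass_coupon',(456,142,6),3),('square',(465,-200,100),0)):
        print(c,t,fit(c,t,p,z))
E
```

```text
top plate (array([663.77,  86.71,  10.07]), np.float64(0.025), 0.88)
top tray (array([457.26, 141.98,   4.89]), np.float64(0.247), 0.72)
top brass_coupon None
top square (array([ 469.21, -197.6 ,  100.1 ]), np.float64(0.07), 0.66)
scene plate (array([666.62,  86.21,  10.81]), np.float64(0.048), 0.77)
scene tray (array([458.18, 140.63,   6.01]), np.float64(0.412), 0.98)
scene brass_coupon (array([458.29, 142.19,   9.73]), np.float64(0.306), 0.56)
scene square None
```

Emit:
carry_out([
  [[-19, 14.5, 4], -40],
  [[-19, 14.5, 4], -40],
  [[-19, 14.5, 4], -40],
  [[-19, 14.5, 4], -40],
  [[-19, 14.5, 4], -40],
  [[-38.15, 28.91, 8], -90],
  [[-38.15, 28.91, 8], -90],
  [[-38.15, 28.91, 8], -90],
  [[-38.15, 28.91, 8], -90],
  [[-38.15, 28.91, 8], -90],
  [[-38.15, 28.91, 8], -90],
  [[-38.15, 28.91, 12.2], -172],
  [[-38.15, 28.91, 12.2], -172],
  [[-38.15, 28.91, 12.2], -172],
  [[-38.15, 28.91, 12.2], -172],
  [[-38.15, 28.91, 12.2], -172],
  [[-38.15, 28.91, 12.2], -172],
  [[-38.15, 28.91, 12.2], -172],
  [[-38.15, 28.91, 12.2], -172],
  [[-38.15, 28.91, 12.2], -172],
], gripper=0.2)

```text
time_s: 4.3
tcp_pos: [0.4682, -0.1985, 0.1008]
ee_rot: [[0.994, 0.106, 0.001], [0.106, -0.994, -0.0], [0.001, 0.0, -1.0]]
wrist_force: [-0.2, 0.4, -0.2]
gripper_width: 0.594
```

Emit:
carry_out([
  [[0, 0, 3], -4.2],
  [[0, 0, 6], -4.2],
  [[0, 0, 7.5], -4.2],
  [[0, 0, 8.6], -4.2],
  [[0, 0, 8.6], -4.2],
  [[0, 0, 8.6], -4.2],
])

```text
time_s: 4.9
tcp_pos: [0.4689, -0.1986, 0.0152]
ee_rot: [[0.984, 0.179, 0.001], [0.179, -0.984, -0.0], [0.001, 0.001, -1.0]]
wrist_force: [0.1, -0.1, 0.4]
gripper_width: 0.604
```

Emit:
carry_out([
  [[0, 0, 0], 0],
  [[0, 0, 0], 0],
  [[0, 0, 0], 0],
  [[0, 0, 0], 0],
  [[0, 0, 0], 0],
  [[0, 0, 0], 0],
], gripper=-1)

```text
time_s: 5.5
tcp_pos: [0.469, -0.1985, 0.0157]
ee_rot: [[0.984, 0.179, 0.002], [0.179, -0.984, -0.0], [0.002, 0.001, -1.0]]
wrist_force: [-0.3, 2.5, 4.3]
gripper_width: 0.317
```

Emit:
carry_out([
  [[0, 0, -1], 0],
  [[0, 0, -3], 0],
  [[0, 0, -5], 0],
  [[4, -6, -5], 10],
  [[8, -12, -5], 20],
  [[12, -18, -5], 30],
  [[16.34, -24.56, -5], 40],
  [[16.34, -24.56, -5], 48],
  [[16.34, -24.56, -5], 56],
  [[16.34, -24.56, -5], 64],
  [[16.34, -24.56, -5], 72],
  [[16.34, -24.56, -5], 80],
  [[16.34, -24.56, -5], 90],
  [[16.34, -24.56, -5], 90],
  [[16.34, -24.56, -5], 90],
  [[16.34, -24.56, -5], 90],
])

```text
time_s: 7.1
tcp_pos: [0.5849, 0.0721, 0.065]
ee_rot: [[0.181, -0.983, -0.0], [-0.983, -0.181, -0.001], [0.001, 0.0, -1.0]]
wrist_force: [0.3, 0.1, -5.4]
gripper_width: 0.312
```

```bash
python3 - <<'E'
from h import *
for c in('top','scene'):
    im=r.capture(c); save('l_%s.png'%c,im,(190,60,430,260) if c=='top' else (230,100,450,300),3)
    print(c,fit(c,'square',(586,72,10),50))
s=r.sense();print(s['tcp_pos'],s['ee_rot'],s['wrist_force'],s['moment'],s['gripper_width'])
E
```

```text
top None
scene (array([586.4 ,  70.6 ,   9.76]), np.float64(0.566), 0.74)
[0.58550336 0.07233066 0.06557006] [[ 1.79822651e-01 -9.83698182e-01  1.30430348e-03]
 [-9.83698795e-01 -1.79823395e-01 -4.76300796e-04]
 [ 7.03080506e-04 -1.19739209e-03 -9.99999036e-01]] [-0.60192127  0.68630723 -5.42182498] [-0.08821796  0.17039752 -0.01708247] 0.31823068992609416
```

View pics/l_scene.png

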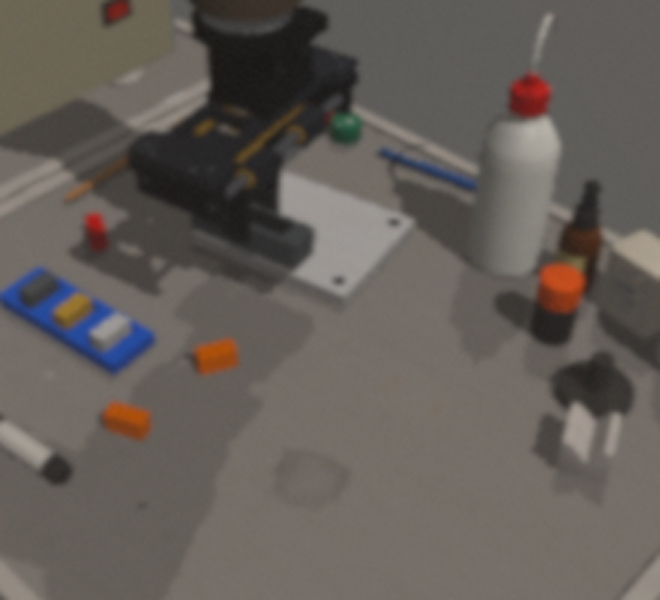

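Emit:
carry_out([
  [[0, 0.4, 2], 0],
  [[0, 0.4, 4], 0],
  [[0, 0.4, 4.5], 0],
  [[0, 0.4, 4.7], 0],
  [[0, 0.4, 4.8], 0],
  [[0, 0.4, 4.9], 0],
  [[0, 0.4, 4.95], 0],
  [[0, 0.4, 4.95], 0],
])

```text
time_s: 8.1
tcp_pos: [0.5819, 0.0717, 0.0166]
ee_rot: [[0.18, -0.984, 0.002], [-0.984, -0.18, -0.0], [0.001, -0.002, -1.0]]
wrist_force: [-0.2, -0.1, -5.4]
gripper_width: 0.322
```

Emit:
carry_out([
  [[0, 0, 0.05], 0],
  [[0, 0, 0.1], 0],
  [[0, 0, 0.15], 0],
  [[0, 0, 0.15], 0],
])

```text
time_s: 8.5
tcp_pos: [0.5821, 0.0718, 0.0157]
ee_rot: [[0.18, -0.984, 0.003], [-0.984, -0.18, -0.0], [0.001, -0.003, -1.0]]
wrist_force: [-1.1, 0.3, -1.1]
gripper_width: 0.316
```

Emit:
carry_out([
  [[0, 0, 0], 0],
  [[0, 0, 0], 0],
  [[0, 0, 0], 0],
  [[0, 0, 0], 0],
  [[0, 0, -2], 0],
  [[0, 0, -5], 0],
  [[0, 2, -6], 8],
  [[0, 4.5, -6], 16],
  [[0, 6, -6], 24],
  [[0, 6, -6], 32],
  [[0, 6, -6], 40],
  [[0, 6, -6], 48],
  [[0, 6, -6], 56],
  [[0, 6, -6], 64],
  [[0, 6, -6], 72],
  [[0, 6, -6], 80],
  [[0, 6, -6], 90],
  [[0, 6, -6], 90],
  [[0, 6, -6], 90],
], gripper=0.2)

```text
time_s: 10.4
tcp_pos: [0.5231, 0.061, 0.0756]
ee_rot: [[-0.983, -0.183, 0.003], [-0.183, 0.983, -0.0], [-0.003, -0.001, -1.0]]
wrist_force: [0.8, 0.3, -0.7]
gripper_width: 0.6
```

```bash
python3 - <<'E'
from h import *
for c in('top','scene'):
    im=r.capture(c); save('m_%s.png'%c,im,(190,60,430,260) if c=='top' else (230,100,450,300),3)
    print(c,fit(c,'square',(582,72,10),0),fit(c,'plate',(664,86,10),0))
s=r.sense();print(s['tcp_pos'],s['joints'],s['gripper_width'])
E
```

```text
top None (array([685.91,  72.31,  -7.87]), np.float64(0.754), 0.8)
scene (array([583.23,  71.23,  12.24]), np.float64(0.399), 0.82) (array([670.15,  85.13,   9.47]), np.float64(0.49), 0.63)
[0.52294935 0.0609585  0.07554806] [  24.36249687   21.61942796  -24.48588141    0.10564655  -43.75715307
 -104.00669136] 0.6028106841658499
```

View pics/m_scene.png

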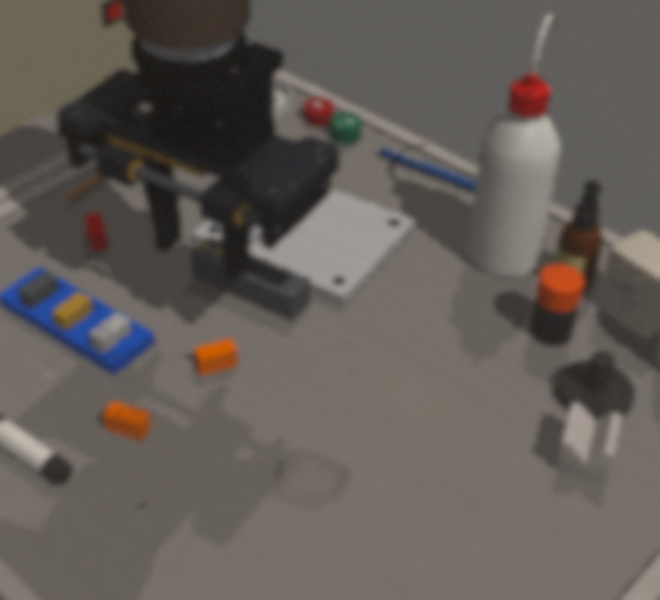

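Emit:
carry_out([
  [[0, 0, 3], 0],
  [[0, 0, 6], 0],
  [[0, 0, 6.5], 0],
  [[-1.5, 0, 6.5], 0],
  [[-2.5, 0, 6.5], 0],
  [[-2.9, 0, 6.5], 0],
  [[-3.1, 0, 6.5], 0],
  [[-3.3, 0, 6.5], 0],
  [[-3.5, 0, 6.5], 0],
  [[-3.7, 0, 6.5], 0],
  [[-3.8, 0, 6.5], 0],
  [[-3.9, 0, 6.5], 0],
])

```text
time_s: 11.9
tcp_pos: [0.5589, 0.0671, 0.0103]
ee_rot: [[-0.984, -0.181, -0.003], [-0.181, 0.984, -0.002], [0.003, -0.001, -1.0]]
wrist_force: [-5.5, 0.1, 3.4]
gripper_width: 0.6
```

Emit:
carry_out([
  [[-0.3, 0, 0], 0],
  [[-0.4, 0, 0], 0],
  [[-0.5, 0, 0], 0],
  [[-0.5, 0, 0], 0],
])

```text
time_s: 12.3
tcp_pos: [0.5615, 0.0671, 0.01]
ee_rot: [[-0.984, -0.18, -0.008], [-0.18, 0.984, -0.004], [0.008, -0.002, -1.0]]
wrist_force: [-5.4, -0.4, 2.9]
gripper_width: 0.602
```

Emit:
carry_out([
  [[-0.3, 0, 0], 0],
  [[-0.4, 0, 0], 0],
  [[-0.5, 0, 0], 0],
  [[-0.5, 0, 0], 0],
])

```text
time_s: 12.7
tcp_pos: [0.5642, 0.0672, 0.0096]
ee_rot: [[-0.984, -0.18, -0.012], [-0.18, 0.984, -0.005], [0.013, -0.003, -1.0]]
wrist_force: [-5.0, -0.5, 3.5]
gripper_width: 0.598
```

Emit:
carry_out([
  [[-0.3, 0, 0], 0],
  [[-0.4, 0, 0], 0],
  [[-0.5, 0, 0], 0],
  [[-0.5, 0, 0], 0],
])

```text
time_s: 13.1
tcp_pos: [0.566, 0.0671, 0.0092]
ee_rot: [[-0.984, -0.179, -0.019], [-0.179, 0.984, -0.007], [0.02, -0.004, -1.0]]
wrist_force: [-6.4, -0.6, 4.9]
gripper_width: 0.599
```

Emit:
carry_out([
  [[-0.4, 0, 0], 0],
  [[-0.5, 0, 0], 0],
  [[-0.6, 0, 0], 0],
  [[-0.6, 0, 0], 0],
  [[-0.6, 0, 0], 0],
])

```text
time_s: 13.6
tcp_pos: [0.5662, 0.0666, 0.0084]
ee_rot: [[-0.983, -0.18, -0.031], [-0.179, 0.984, -0.011], [0.032, -0.005, -0.999]]
wrist_force: [-11.7, 0.4, 8.5]
gripper_width: 0.599
```

```bash
python3 - <<'E'
from h import *
for c in('top','scene'):
    im=r.capture(c); save('n_%s.png'%c,im,(190,60,430,260) if c=='top' else (270,130,400,230),3 if c=='top' else 6)
    print(c,fit(c,'square',(590,72,10),0))
s=r.sense();print(s['tcp_pos'],s['wrist_force'],s['gripper_width'])
E
```

```text
top None
scene (array([592.35,  69.29,  11.29]), np.float64(0.606), 0.85)
[0.56620908 0.0665399  0.00840819] [-10.90390733   0.53690826   8.61770231] 0.602091377065526
```

View pics/n_scene.png

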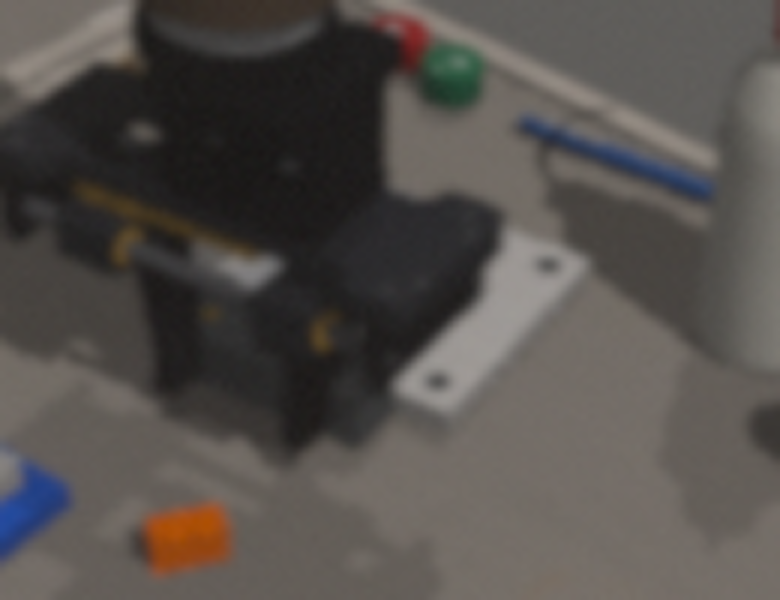

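Emit:
carry_out([
  [[-0.4, 0, -0.1], 0],
  [[-0.7, 0, -0.1], 0],
  [[-0.8, 0, -0.1], 0],
  [[-0.8, 0, -0.1], 0],
  [[-0.8, 0, -0.1], 0],
])

```text
time_s: 14.3
tcp_pos: [0.5662, 0.0662, 0.0084]
ee_rot: [[-0.983, -0.18, -0.047], [-0.179, 0.984, -0.015], [0.049, -0.006, -0.999]]
wrist_force: [-15.4, 0.9, 11.4]
gripper_width: 0.6
```

Emit:
carry_out([
  [[0.3, 0, 0], 0],
  [[1, 0, 0], 0],
  [[2, 0, -0.1], 0],
  [[2, 0, -0.1], 0],
])

```text
time_s: 14.7
tcp_pos: [0.5457, 0.0624, 0.0105]
ee_rot: [[-0.983, -0.18, -0.047], [-0.179, 0.984, -0.015], [0.049, -0.006, -0.999]]
wrist_force: [0.8, -0.4, -0.3]
gripper_width: 0.605
```

Emit:
carry_out([
  [[0, 0, -2], 0],
  [[0, 0, -4], 0],
  [[1, 4, -4], 2],
  [[2.1, 8.5, -4], 5],
  [[2.1, 8.5, -4], 5],
  [[2.1, 8.5, -2], 5],
  [[2.1, 8.5, 0], 5],
  [[2.1, 8.5, 0.3], 5],
  [[2.1, 8.5, 0.3], 5],
])

```text
time_s: 15.6
tcp_pos: [0.5098, 0.1418, 0.0077]
ee_rot: [[-0.994, -0.093, -0.048], [-0.093, 0.996, -0.016], [0.049, -0.011, -0.999]]
wrist_force: [0.2, -0.3, -0.5]
gripper_width: 0.597
```

Emit:
carry_out([
  [[0.4, 0, 0], 0],
  [[0.8, 0, 0], 0],
  [[1.2, 0, 0], 0],
  [[1.6, 0, 0], 0],
  [[2, 0, 0], 0],
  [[2.3, 0, 0], 0],
  [[2.3, 0, 0], 0],
])

```text
time_s: 16.3
tcp_pos: [0.4893, 0.1409, 0.0104]
ee_rot: [[-0.995, -0.095, -0.042], [-0.094, 0.995, -0.013], [0.043, -0.009, -0.999]]
wrist_force: [2.4, -0.1, 5.6]
gripper_width: 0.598
```

Emit:
carry_out([
  [[-0.5, 0, 0], 0],
  [[-0.8, 0, 0.3], 0],
  [[-0.8, 0, 0.6], 0],
  [[-0.8, 0, 0.65], 0],
])

```text
time_s: 16.7
tcp_pos: [0.496, 0.141, 0.0025]
ee_rot: [[-0.995, -0.094, -0.045], [-0.094, 0.995, -0.014], [0.046, -0.01, -0.999]]
wrist_force: [-0.3, -1.0, -0.5]
gripper_width: 0.597
```

Emit:
carry_out([
  [[0.4, 0, 0], 0],
  [[0.8, 0, 0.05], 0],
  [[1.2, 0, 0.05], 0],
  [[1.6, 0, 0.1], 0],
  [[1.8, 0, 0.1], 0],
  [[1.8, 0, 0.1], 0],
])

```text
time_s: 17.3
tcp_pos: [0.4906, 0.1432, 0.0041]
ee_rot: [[-0.995, -0.099, -0.019], [-0.099, 0.995, -0.005], [0.02, -0.003, -1.0]]
wrist_force: [28.7, -9.8, -16.8]
gripper_width: 0.598
```

Emit:
carry_out([
  [[0.5, 0, 0.1], 0],
  [[0.9, 0, 0.1], 0],
  [[0.9, 0, 0.1], 0],
])

```text
time_s: 17.6
tcp_pos: [0.4906, 0.145, 0.0049]
ee_rot: [[-0.995, -0.102, -0.001], [-0.102, 0.995, 0.003], [0.0, 0.003, -1.0]]
wrist_force: [21.3, -7.2, -12.6]
gripper_width: 0.596
```

Emit:
carry_out([
  [[-0.5, 0, 0], 0],
  [[-1, 0, -2], 0],
  [[-1, 0, -6], 0],
  [[-1, -3, -10], -8],
  [[-1, -8, -13], -16],
  [[-1, -13, -13], -24],
  [[-1, -18, -13], -32],
  [[-1, -23, -13], -40],
  [[-1, -28, -13], -48],
  [[-1, -28, -13], -56],
  [[-1, -28, -13], -64],
  [[-1, -28, -13], -72],
  [[-1, -28, -13], -80],
  [[-1, -28, -13], -89],
  [[-1, -28, -13], -89],
  [[-1, -28, -13], -89],
], gripper=0.1)

```text
time_s: 19.2
tcp_pos: [0.5286, -0.1327, 0.1338]
ee_rot: [[0.081, -0.997, -0.002], [-0.997, -0.081, 0.003], [-0.003, 0.001, -1.0]]
wrist_force: [-0.4, 0.4, 0.0]
gripper_width: 0.55
```

```bash
python3 - <<'E'
from h import *
for c in('top','scene'):
    im=r.capture(c); save('o_%s.png'%c,im,(200,100,350,280) if c=='top' else (220,130,400,250),3.3 if c=='top' else 4)
    for t,p,z in(('plate',(664,86,10),0),('tray',(457,142,5),0),('brass_coupon',(456,142,6),3),('square',(591,72,10),0)):
        print(c,t,fit(c,t,p,z))
    print([(rect(c,t,.021)) for t in('brass_coupon','dark_coupon','pale_coupon')])
    print([np.round(o['centre'],3).tolist() for o in r.place_of(c,'stock_end_a')],[np.round(o['centre'],3).tolist() for o in r.place_of(c,'brass_coupon')])
s=r.sense();print(s['tcp_pos'],s['ee_rot'],s['gripper_width'])
E
```

```text
top plate None
top tray (array([457.38, 151.35,   5.1 ]), np.float64(0.825), 0.62)
top brass_coupon None
top square None
[[(0.55, (535.3, 209.3), (33.4, 12.6), np.float32(62.27))], [(0.54, (453.1, 180.9), (31.3, 17.1), np.float32(7.13))], []]
[] [[0.538, 0.209, 0.001]]
scene plate None
scene tray (array([458.76, 141.17,   4.91]), np.float64(0.42), 0.74)
scene brass_coupon (array([458.78, 143.05,   8.49]), np.float64(0.189), 0.55)
scene square (array([592.91,  70.91,  10.67]), np.float64(0.168), 0.91)
[[(0.57, (492.7, 16.5), (34.3, 31.3), np.float32(47.23)), (0.56, (408.4, 16.0), (37.5, 25.9), np.float32(-68.92)), (0.55, (453.4, 134.1), (38.9, 25.3), np.float32(7.23))], [(0.62, (450.0, 173.0), (38.4, 25.1), np.float32(7.76))], [(0.62, (458.6, 93.4), (40.0, 21.9), np.float32(14.53))]]
[[0.616, 0.032, 0.005], [0.598, 0.122, 0.005]] [[0.415, 0.028, 0.001], [0.534, 0.216, -0.002], [0.453, 0.141, 0.001], [0.502, 0.029, 0.004]]
[ 0.52914111 -0.13286719  0.134089  ] [[ 8.42312162e-02 -9.96446086e-01 -5.47627309e-04]
 [-9.96442095e-01 -8.42324379e-02  2.83699690e-03]
 [-2.87304244e-03  3.06715204e-04 -9.99995826e-01]] 0.5508914364245316
```

View pics/o_top.png

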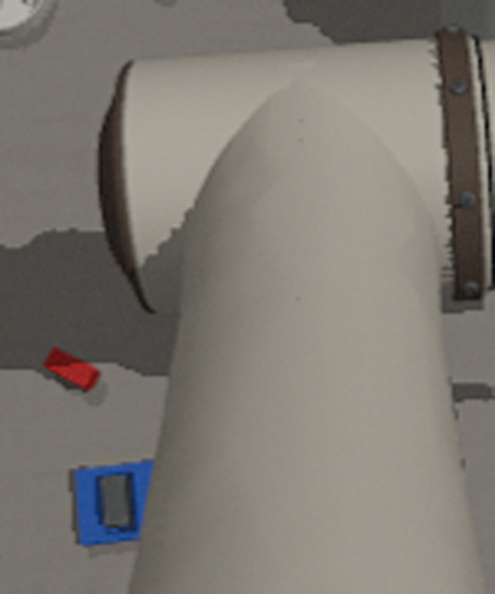

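The top camera is blocked by the arm, whose elbow covers crop x 130-470. The tray is still in place with the dark coupon at crop (116,502). The scene fit gives the square at plate x of about -75, yaw equal to the plate's within error. I go on to the coupon.

Emit:
carry_out([
  [[-5, 1, 0], 0],
  [[-10, 2, 0], 0],
  [[-15, 3, 2], -1.2],
  [[-20, 4, 4], -1.2],
  [[-25, 4.8, 6], -1.2],
  [[-28, 4.8, 7.4], -1.2],
  [[-28, 4.8, 7.4], -1.2],
  [[-28, 4.8, 9.5], -1.2],
  [[-28, 4.8, 11], -1.2],
  [[-28, 4.8, 12], -1.2],
  [[-28, 4.8, 12.1], -1.2],
  [[-28, 4.8, 12.1], -1.2],
])

```text
time_s: 21.4
tcp_pos: [0.458, 0.1422, 0.0141]
ee_rot: [[0.105, -0.994, -0.0], [-0.994, -0.105, 0.003], [-0.003, 0.0, -1.0]]
wrist_force: [0.6, -0.1, 0.1]
gripper_width: 0.549
```

```bash
python3 - <<'E'
from h import *
im=r.capture('scene'); save('p.png',im,(215,160,315,235),7)
s=r.sense();print(s['tcp_pos'],s['ee_rot'].round(3),s['wrist_force'],s['gripper_width'])
E
```

```text
[0.45822062 0.14245515 0.01444646] [[ 0.105 -0.994  0.   ]
 [-0.994 -0.105  0.003]
 [-0.003 -0.001 -1.   ]] [0.96630738 0.28901074 0.17858746] 0.546758423488466
```

View pics/p.png

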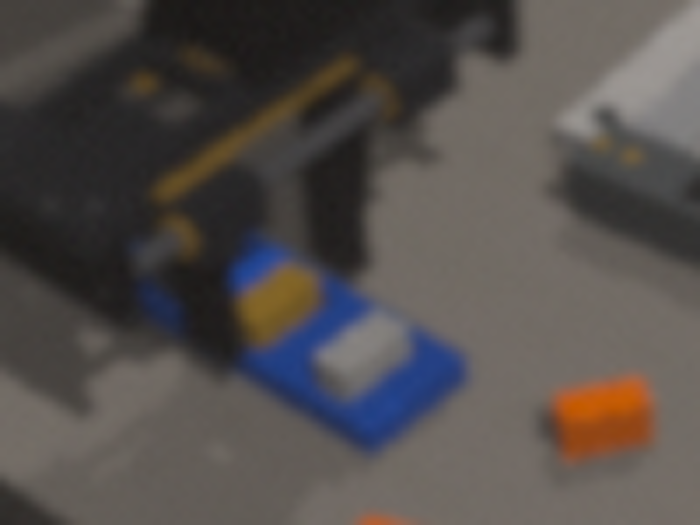

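The fingers straddle the brass coupon at crop (280,305), clear of its neighbours. I close and lift.

Emit:
carry_out([
  [[0, 0, 0.12], 0],
  [[0, 0, 0.12], 0],
  [[0, 0, 0.12], 0],
  [[0, 0, 0.12], 0],
  [[0, 0, 0.12], 0],
  [[0, 0, 0.12], 0],
], gripper=-1)

```text
time_s: 22.05
tcp_pos: [0.4582, 0.1424, 0.0136]
ee_rot: [[0.105, -0.994, 0.001], [-0.994, -0.105, 0.003], [-0.003, -0.001, -1.0]]
wrist_force: [-1.0, -0.3, 4.3]
gripper_width: 0.337
```

Emit:
carry_out([
  [[0, 0, -1], 0],
  [[0, 0, -3], 0],
  [[0, 0, -5], 0],
  [[0, 0, -6], 0],
  [[0, 0, -6], 0],
])

```text
time_s: 22.55
tcp_pos: [0.4591, 0.1429, 0.0751]
ee_rot: [[0.105, -0.994, 0.004], [-0.994, -0.105, 0.006], [-0.005, -0.004, -1.0]]
wrist_force: [1.1, -1.0, -0.9]
gripper_width: 0.336
```

Emit:
carry_out([
  [[1.8, -4.6, 0], -1],
  [[3.6, -9.2, 0], -2],
  [[5.4, -13.8, 0], -3],
  [[7.05, -18.57, 0], -4.3],
  [[7.05, -18.57, 1], -4.3],
  [[7.05, -18.57, 3], -4.3],
  [[7.05, -18.57, 3.9], -4.3],
  [[7.05, -18.57, 3.9], -4.3],
])

```text
time_s: 23.35
tcp_pos: [0.6492, 0.092, 0.0337]
ee_rot: [[0.179, -0.984, -0.002], [-0.984, -0.179, 0.004], [-0.004, 0.001, -1.0]]
wrist_force: [-0.2, 0.0, -1.4]
gripper_width: 0.336
```

```bash
python3 - <<'E'
from h import *
for c in('scene','top'):
    im=r.capture(c); save('q_%s.png'%c,im,(275,135,375,210) if c=='scene' else (230,100,340,190),7)
    print(c,fit(c,'square',(591,72,10),0))
s=r.sense();print(s['tcp_pos'],s['ee_rot'].round(3),s['wrist_force'],s['gripper_width'])
E
```

```text
scene (array([593.74,  69.98,  12.64]), np.float64(0.22), 0.8)
top (array([590.41,  71.05,  11.72]), np.float64(0.643), 0.97)
[0.65176739 0.0930247  0.03759569] [[ 0.18  -0.984  0.006]
 [-0.984 -0.18   0.006]
 [-0.005 -0.007 -1.   ]] [-0.09425735  0.81506792 -0.0244995 ] 0.34233821356190597
```

View pics/q_scene.png

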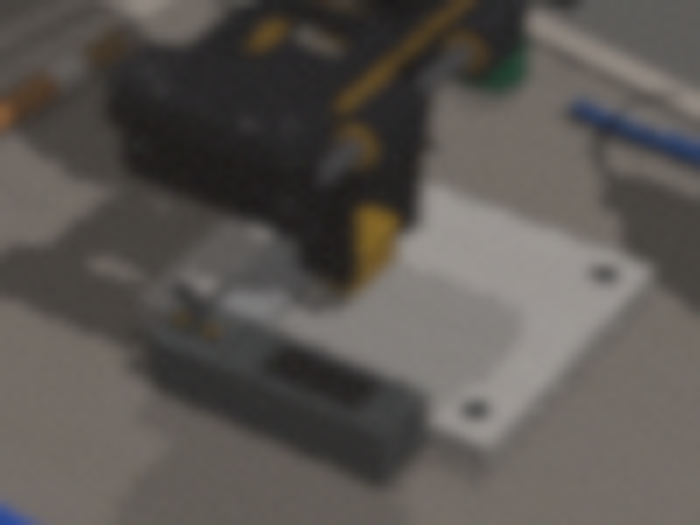

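Emit:
carry_out([
  [[0, 0, 0.6], 0],
  [[0, 0, 1.1], 0],
  [[0, 0, 1.25], 0],
  [[0, 0, 1.35], 0],
  [[0, 0, 1.4], 0],
])

```text
time_s: 24.05
tcp_pos: [0.6518, 0.093, 0.0234]
ee_rot: [[0.18, -0.984, 0.005], [-0.984, -0.18, 0.006], [-0.005, -0.006, -1.0]]
wrist_force: [0.5, -0.4, -0.6]
gripper_width: 0.334
```

Emit:
carry_out([
  [[0, 0, 0.03], 0],
  [[0, 0, 0.06], 0],
  [[0, 0, 0.08], 0],
])

```text
time_s: 24.35
tcp_pos: [0.6519, 0.0931, 0.0227]
ee_rot: [[0.18, -0.984, 0.006], [-0.984, -0.18, 0.006], [-0.005, -0.007, -1.0]]
wrist_force: [-0.7, 0.6, 0.2]
gripper_width: 0.338
```

Emit:
carry_out([
  [[-0.3, 0, 0], 0],
  [[-0.6, 0, 0], 0],
  [[-0.7, 0, 0], 0],
  [[-0.7, 0, 0], 0],
  [[-0.7, 0, 0], 0],
])

```text
time_s: 24.85
tcp_pos: [0.6506, 0.1001, 0.0228]
ee_rot: [[0.18, -0.984, 0.006], [-0.984, -0.18, 0.006], [-0.005, -0.007, -1.0]]
wrist_force: [-0.7, 0.2, -0.3]
gripper_width: 0.336
```

Emit:
carry_out([
  [[-0.05, 0, 0], 0],
  [[-0.1, 0, 0], 0],
  [[-0.1, 0, 0], 0],
])

```text
time_s: 25.15
tcp_pos: [0.6504, 0.101, 0.0228]
ee_rot: [[0.18, -0.984, 0.006], [-0.984, -0.18, 0.006], [-0.005, -0.007, -1.0]]
wrist_force: [-0.5, -0.7, -1.4]
gripper_width: 0.34
```

```bash
python3 - <<'E'
from h import *
im=r.capture('scene'); save('s.png',im,(275,135,375,210),7)
for i in range(4):
    s=r.sense();print(s['tcp_pos'],s['wrist_force'],s['moment']); r.capture('top')
E
```

```text
[0.65046404 0.10103215 0.02278219] [ 0.06919596  0.65622342 -0.92799817] [-0.02077379  0.14767466 -0.06997446]
[0.65046139 0.10099244 0.02277997] [ 0.00067618 -0.40192076 -0.07740644] [-0.05625687  0.10820298 -0.02969374]
[0.65044545 0.1009987  0.02277028] [-0.25209306 -0.61957    -0.6327822 ] [0.06469114 0.07516868 0.00894093]
[0.65045214 0.10098938 0.02276441] [ 0.46009739 -1.00591949 -0.77372661] [ 0.00131783  0.11575663 -0.00378901]
```

Emit:
carry_out([
  [[-0.1, 0, 0], 0],
  [[-0.1, 0, 0], 0],
])

```text
time_s: 25.6
tcp_pos: [0.6502, 0.1019, 0.0228]
ee_rot: [[0.18, -0.984, 0.005], [-0.984, -0.18, 0.006], [-0.005, -0.006, -1.0]]
wrist_force: [0.6, -0.8, -0.9]
gripper_width: 0.338
```

Emit:
carry_out([
  [[-0.1, 0, 0], 0],
  [[-0.1, 0, 0], 0],
])

```text
time_s: 25.8
tcp_pos: [0.65, 0.1023, 0.0228]
ee_rot: [[0.18, -0.984, 0.005], [-0.984, -0.18, 0.005], [-0.004, -0.006, -1.0]]
wrist_force: [-0.1, -2.8, -0.5]
gripper_width: 0.339
```

Emit:
carry_out([
  [[-0.1, 0, 0], 0],
  [[-0.1, 0, 0], 0],
])

```text
time_s: 26.0
tcp_pos: [0.6497, 0.1028, 0.0228]
ee_rot: [[0.18, -0.984, 0.004], [-0.984, -0.18, 0.004], [-0.003, -0.005, -1.0]]
wrist_force: [0.8, -4.1, 0.2]
gripper_width: 0.338
```

Emit:
carry_out([
  [[0.05, 0, 0.05], 0],
  [[0.05, 0, 0.08], 0],
  [[0.05, 0, 0.08], 0],
])

```text
time_s: 26.3
tcp_pos: [0.6498, 0.1025, 0.0226]
ee_rot: [[0.181, -0.984, 0.005], [-0.984, -0.181, 0.004], [-0.003, -0.005, -1.0]]
wrist_force: [-1.7, -1.6, 5.1]
gripper_width: 0.342
```

Emit:
carry_out([
  [[0, 0, 0], 0],
  [[0, 0, 0], 0],
  [[0, 0, 0], 0],
  [[0, 0, -1], 0],
  [[0, 0, -3], 0],
  [[0, 0, -7], 0],
  [[0, 0, -12], 0],
  [[0, 4, -15], 0],
  [[4, 9, -15], 0],
  [[9, 14, -15], 0],
  [[14, 18, -15], 0],
  [[19, 20, -15], 0],
  [[24, 20, -15], 0],
  [[29, 20, -15], 0],
  [[33, 20, -15], 0],
  [[38, 20, -15], 0],
  [[40, 20, -15], 0],
  [[40, 20, -15], 0],
], gripper=0.0)

```text
time_s: 28.1
tcp_pos: [0.5249, -0.3324, 0.1701]
ee_rot: [[0.176, -0.984, 0.006], [-0.984, -0.176, 0.003], [-0.002, -0.006, -1.0]]
wrist_force: [-0.9, 0.9, -1.3]
gripper_width: 0.506
```

```bash
python3 - <<'E'
from h import *
s=r.sense();print(s['time_s'],s['tcp_pos'],s['joints'].round(1))
a=r.capture('top')
print([fit('top',t,p,z) for t,p,z in(('plate',(664,86,10),0),('square',(591,72,10),0),('brass_coupon',(650,102,10),12))])
b=r.capture('scene')
print([fit('scene',t,p,z) for t,p,z in(('plate',(666,86,10),0),('square',(592,71,10),0),('brass_coupon',(650,102,10),12))])
A=cv2.resize(a[105:215,225:345],(600,550),interpolation=cv2.INTER_CUBIC); save('t_top.png',A)
save('t_scene.png',b,(275,135,375,210),7)
E
```

```text
28.1 [ 0.52493178 -0.33244582  0.17011352] [-17.6  23.8  -4.4  -0.3 -61.4  27.8]
[(array([665.82,  87.5 ,  11.52]), np.float64(0.225), 0.8), (array([590.98,  72.25,  11.45]), np.float64(0.061), 0.57), None]
[(array([667.51,  87.18,   9.85]), np.float64(0.336), 0.81), (array([592.86,  71.67,  11.05]), np.float64(0.1), 0.56), (array([651.16, 100.38,  19.23]), np.float64(0.117), 0.42)]
```

View pics/t_top.png

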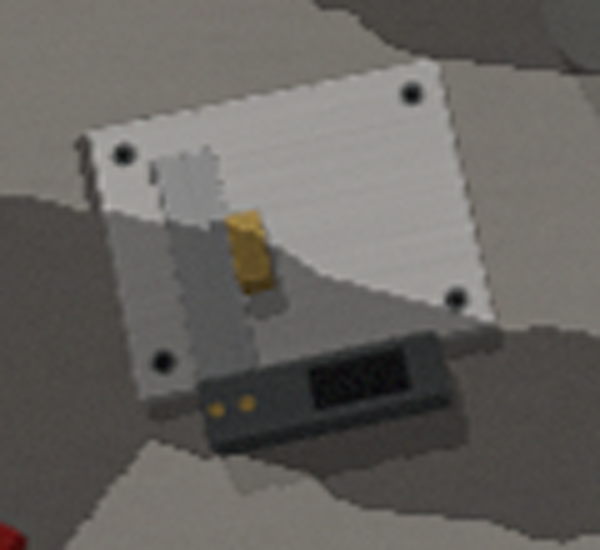

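```bash
cat >> h.py <<'E'
from scipy.ndimage import map_coordinates
SEG={'plate':[((-60,-75),(-60,75),12),((60,-75),(60,75),12),((-60,-75),(60,-75),12),((-60,75),(60,75),12)],
 'square':[((14,-50),(14,22),26),((-14,-50),(-14,50),26),((-14,-50),(14,-50),26),((-14,50),(14,50),26),((26,25),(114,25),16.5),((20,50),(114,50),16.5)],
 'brass_coupon':[((-15,-7),(15,-7),18),((-15,7),(15,7),18),((-15,-7),(-15,7),18),((15,-7),(15,7),18)]}
def edgefit(c,img,t,p0,z0=0,segs=None):
    g=cv2.GaussianBlur(img.astype(np.float32),(0,0),.8)
    gx=cv2.Sobel(g,cv2.CV_32F,1,0); gy=cv2.Sobel(g,cv2.CV_32F,0,1)
    K,T,_=cal(c)
    def proj(p,a,b,z,n):
        th=np.radians(p[2]); R=np.array([[np.cos(th),-np.sin(th)],[np.sin(th),np.cos(th)]])
        s=np.linspace(.06,.94,n)[:,None]; q=(np.array(a)*(1-s)+np.array(b)*s)@R.T+p[:2]
        q=np.c_[q,np.full(n,z+z0)]/1000; v=(q-T[:3,3])@T[:3,:3]; v=np.c_[v[:,0],-v[:,1],-v[:,2]]@K.T
        return v[:,:2]/v[:,2:]
    def f(p):
        tot=0
        for i,(a,b,z) in enumerate(SEG[t]):
            if segs is not None and i not in segs: continue
            L=np.hypot(*(np.array(a)-b)); v=proj(p,a,b,z,max(int(L),8))
            d=v[-1]-v[0]; n=np.array([-d[1],d[0]])/np.hypot(*d)
            co=[v[:,1],v[:,0]]
            e=np.sqrt(sum((map_coordinates(gx[:,:,k],co,order=1)*n[0]+map_coordinates(gy[:,:,k],co,order=1)*n[1])**2 for k in range(3)))
            tot+=np.minimum(e,120).mean()*L
        return -tot
    best=None
    for dy in(-1.5,1.5):
      for da in(-2,2):
        s=minimize(f,np.array(p0)+[0,dy,da],method='Nelder-Mead',options=dict(initial_simplex=np.array(p0)+np.array([[0,dy,da],[2,dy,da],[0,dy+2,da],[0,dy,da+2]]),xatol=.01,fatol=.01))
        if best is None or s.fun<best.fun: best=s
    return best.x.round(2),round(float(best.fun))
def rel(p,q):
    a=np.radians(q[2]); d=np.array(p[:2])-q[:2]
    return np.round([d@[np.cos(a),np.sin(a)],d@[-np.sin(a),np.cos(a)],p[2]-q[2]],2)
E
cat > chk.py <<'E'
from h import *
for c,ps in(('top',[664,86.5,10.2]),('scene',[666.5,86.2,10.5])):
    i0=cv2.imread('pics/%s0.png'%c)[:,:,::-1]; i1=r.capture(c)
    P=edgefit(c,i0,'plate',ps); Q=edgefit(c,i1,'square',[ps[0]-73,ps[1]-14,10.8]); B=edgefit(c,i1,'brass_coupon',[651,102,10.5],12)
    Pb=edgefit(c,i1,'plate',ps,segs=[1,2,3])
    print(c,P,Pb,Q,B,'sq-in-plate',rel(Q[0],P[0]),'brass-in-sq',rel(B[0],Q[0]))
E
python3 chk.py
```

```text
top (array([662.67,  87.22,  10.42]), -64800) (array([662.67,  87.22,  10.42]), -46800) (array([590.75,  72.6 ,  12.08]), -34866) (array([650.05, 102.28,  11.57]), -10281) sq-in-plate [-73.38  -1.37   1.66] brass-in-sq [64.2  16.61 -0.51]
scene (array([666.57,  87.49,  10.49]), -64709) (array([668.25,  87.48,  10.49]), -43213) (array([594.87,  69.15,  15.57]), -25654) (array([653.43,  98.71,  19.23]), -9304) sq-in-plate [-73.84  -4.98   5.08] brass-in-sq [64.35 12.76  3.66]
```

```bash
sed -i 's/np.minimum(e,120).mean()/np.sqrt(e).mean()/' h.py; python3 chk.py
```

```text
top (array([663.25,  87.75,  10.84]), -8882) (array([662.72,  87.7 ,  10.73]), -5548) (array([590.44,  72.73,  11.87]), -4121) (array([649.74, 101.62,  13.73]), -1159) sq-in-plate [-74.34  -1.06   1.03] brass-in-sq [63.97 16.07  1.86]
scene (array([664.72,  85.78,  10.97]), -7232) (array([665.51,  85.74,  10.83]), -4752) (array([593.9 ,  67.74,  16.64]), -3188) (array([651.45,  95.93,  28.17]), -1011) sq-in-plate [-72.96  -4.23   5.67] brass-in-sq [63.21 10.53 11.53]
```

View pics/t_scene.png

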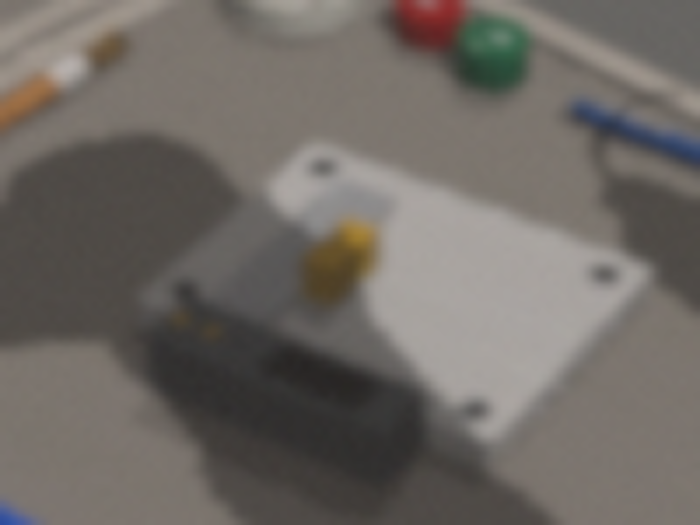

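Top crop: the coupon stands at (250,250), beside the blade's inner edge (215,150)-(255,365). The fits show the square turned about 1-1.4° by my push, with a small gap at the coupon. That is too near the limits, so I'll press the stock flush again with two fingers.

Emit:
carry_out([
  [[-4, -0.7, 0], 8],
  [[-8, -1.4, 0], 16],
  [[-12, -2.1, 0], 24],
  [[-16, -2.8, 0], 32],
  [[-20, -3.5, 0], 40],
  [[-24, -4.2, 0], 48],
  [[-28, -4.9, 0], 56],
  [[-32, -5.6, 0], 64],
  [[-36, -6.3, 0], 72],
  [[-38.54, -7.1, 0], 80],
  [[-38.54, -7.1, 3], 89.7],
  [[-38.54, -7.1, 7], 89.7],
  [[-38.54, -7.1, 11], 89.7],
  [[-38.54, -7.1, 14], 89.7],
  [[-38.54, -7.1, 15.5], 89.7],
  [[-38.54, -7.1, 15.9], 89.7],
  [[-38.54, -7.1, 15.9], 89.7],
], gripper=0.3)

```text
time_s: 30.4
tcp_pos: [0.5255, 0.0657, 0.013]
ee_rot: [[-0.982, -0.187, 0.005], [-0.187, 0.982, 0.004], [-0.005, 0.003, -1.0]]
wrist_force: [0.0, 1.1, -0.1]
gripper_width: 0.651
```

Emit:
carry_out([
  [[-1, -0.2, 0.1], 0],
  [[-2.2, -0.4, 0.2], 0],
  [[-3.2, -0.4, 0.2], 0],
  [[-3.6, -0.4, 0.2], 0],
  [[-3.8, -0.4, 0.2], 0],
  [[-3.9, -0.4, 0.2], 0],
  [[-4, -0.4, 0.2], 0],
  [[-4.1, -0.4, 0.2], 0],
  [[-4.2, -0.4, 0.2], 0],
  [[-4.3, -0.4, 0.2], 0],
  [[-4.4, -0.4, 0.2], 0],
  [[-4.4, -0.4, 0.2], 0],
])

```text
time_s: 31.6
tcp_pos: [0.5662, 0.0692, 0.0108]
ee_rot: [[-0.982, -0.187, -0.002], [-0.187, 0.982, 0.002], [0.002, 0.002, -1.0]]
wrist_force: [-8.0, -0.2, 4.9]
gripper_width: 0.651
```

Emit:
carry_out([
  [[-0.4, 0, 0], 0],
  [[-0.6, 0, 0], 0],
  [[-0.7, 0, 0], 0],
  [[-0.7, 0, 0], 0],
])

```text
time_s: 32.0
tcp_pos: [0.5662, 0.0686, 0.0098]
ee_rot: [[-0.982, -0.186, -0.017], [-0.186, 0.983, -0.002], [0.017, 0.001, -1.0]]
wrist_force: [-13.5, 0.2, 9.3]
gripper_width: 0.653
```

Emit:
carry_out([
  [[0.4, 0, 0], 0],
  [[1, 0, 0], 0],
  [[2, 0, 0], 0],
  [[3, 0, -2], 0],
  [[4, -2, -6], 0],
  [[4, -6, -11], 0],
  [[4, -11, -15], 0],
  [[4, -16, -15], 0],
  [[4, -21, -15], 0],
  [[4, -26, -15], 0],
  [[4, -31, -15], 0],
  [[4, -36, -15], 0],
  [[4, -41, -15], 0],
  [[4, -43, -15], 0],
  [[4, -43, -15], 0],
])

```text
time_s: 33.5
tcp_pos: [0.6091, -0.3662, 0.1585]
ee_rot: [[-0.983, -0.18, -0.016], [-0.18, 0.984, -0.003], [0.017, -0.0, -1.0]]
wrist_force: [-0.4, 1.5, -0.7]
gripper_width: 0.651
```

```bash
python3 chk.py; python3 - <<'E'
from h import *
a=r.capture('top'); save('u_top.png',cv2.resize(a[110:190,235:335],(800,600)[::1] if 0 else (750,600),interpolation=cv2.INTER_CUBIC))
print([fit('top',t,p,z) for t,p,z in(('square',(591,72,10),0),('brass_coupon',(650,102,10),12))],r.sense()['time_s'],r.sense()['tcp_pos'])
E
```

```text
top (array([663.25,  87.75,  10.84]), -8882) (array([662.6 ,  87.84,  10.66]), -4576) (array([590.73,  72.15,  11.05]), -4802) (array([646.  , 100.55,   8.47]), -1205) sq-in-plate [-74.16  -1.68   0.21] brass-in-sq [59.69 17.28 -2.58]
scene (array([664.72,  85.78,  10.97]), -7232) (array([663.09,  85.51,  10.23]), -3539) (array([589.96,  68.72,  13.97]), -3772) (array([633.72,  87.21,  17.81]), -993) sq-in-plate [-76.64  -2.52   3.  ] brass-in-sq [46.93  7.38  3.84]
[(array([591.78,  72.11,  11.37]), np.float64(0.053), 0.67), (array([650.72, 101.94,  12.81]), np.float64(0.178), 0.58)] 33.75 [ 0.60949014 -0.35973747  0.16026529]
```

View pics/u_top.png

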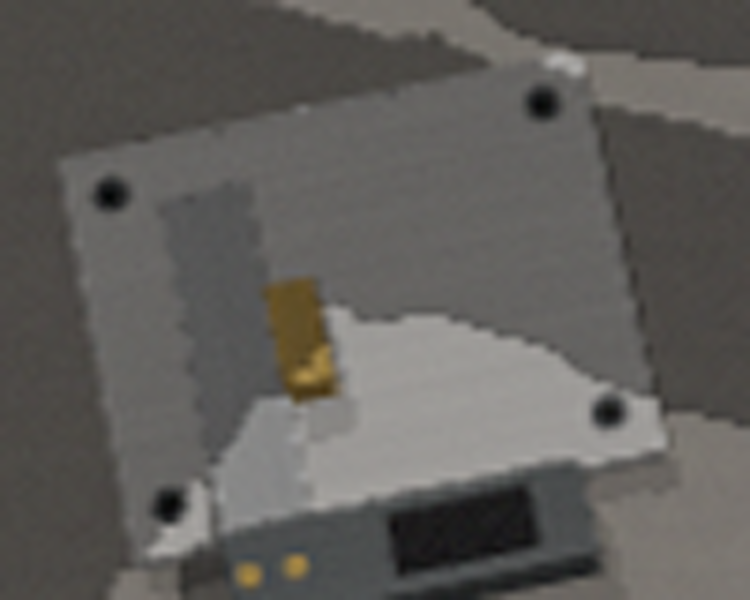

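Crop: the stock is flush, with its edge parallel to the plate front. The brass coupon at (300,340) runs along the blade edge. A shadow upsets its edge fit, so I fit it to a colour mask instead.

```bash
cat > b.py <<'E'
from h import *
def bfit(c):
    im=r.capture(c); hsv=cv2.cvtColor(im,cv2.COLOR_RGB2HSV)
    up=cv2.resize(hsv[:,:,1].astype(np.float32),None,fx=S,fy=S,interpolation=cv2.INTER_LINEAR)
    u,v=w2px(c,[.650,.102,.021]); w=np.zeros(up.shape,bool); w[int(v-20)*S:int(v+20)*S,int(u-20)*S:int(u+20)*S]=1
    M=(up>95)&w
    f=lambda p:1-(lambda I:(I&M).sum()/max((I|M).sum(),1))(render(c,'brass_coupon',p,12))
    best=min((minimize(f,[650,102,a],method='Nelder-Mead',options=dict(initial_simplex=[[650,102,a],[653,102,a],[650,105,a],[650,102,a+4]],xatol=.02,fatol=1e-4)) for a in(7,10,13)),key=lambda s:s.fun)
    Q=edgefit(c,im,'square',[590.7,72.1,11])
    Qi=edgefit(c,im,'square',[590.7,72.1,11],segs=[0,4])
    print(c,M.sum()/16,best.x.round(2),round(best.fun,3),Q,'rel',rel(best.x,Q[0]),'flush-yaw rel',rel(best.x,[*Q[0][:2],10.8]))
bfit('top'); bfit('scene')
E
python3 b.py
```

```text
top 102.75 [650.56 103.    14.84] 0.177 (array([590.73,  71.95,  11.08]), -4844) rel [64.68 18.97  3.76] flush-yaw rel [64.59 19.29  4.04]
scene 75.3125 [651.31 102.15  19.52] 0.238 (array([589.79,  70.52,  13.3 ]), -3839) rel [67.15 16.63  6.22] flush-yaw rel [66.36 19.54  8.72]
```

```bash
python3 - <<'E'
from h import *
im=r.capture('top'); h=cv2.cvtColor(im,cv2.COLOR_RGB2HSV)
u,v=w2px('top',[.650,.102,.021]).astype(int); print(u,v)
print(h[v-11:v+13,u-9:u+10,1])
E
```

```text
274 154
[[  3   3   3   3   5   7   5  10  10   8  10  10  10   8  13   5   8   8
   10]
 [  3   3   3   3   6  11  15  13  10  10   8   5   8  10  10   8   7   8
    8]
 [  6   6   0   6   0   6   7  10   5   5   5   8   5   5   5   8  10  10
    8]
 [  3   3   3   3   3   9  10   5   3   5   8  21   3   5   5  10   8  15
   13]
 [  6   0   6   3   3  17  41  59  75 116 116 104  23   8   8  10   7   8
   10]
 [  3   6   6   0  15  83 138 135 145 150 156 120  30   5   7  10   8  10
    7]
 [  3   0   3   3  18 106 155 156 150 145 148 145  46   5   8  13  10   8
   10]
 [  3   0   6   6   9  53 154 148 146 148 143 152 118  18   3  10   7  13
   13]
 [  3   3   0   9   6  44 157 152 147 142 157 154 108  28   5   8  13  10
   10]
 [  6   0   0   3   9  41 136 149 146 145 145 152 130  34   3   7   5   6
    8]
 [  3   3   3   3   3  26 108 152 147 154 145 153 151  63   2   7   7   8
    8]
 [  3   6   3   3   3   9 106 148 147 145 149 149 154  90   7   8   8   8
    8]
 [  3   6   3   0   3   3  51 153 145 146 151 150 143 121  13   5   8   8
    5]
 [  3   3   3   9   3  12  44 154 150 1
[... 152 characters left out ...]
 110 145 140 141 141 144 147  64   4   8   8
   10]
 [  3   3   3   0   6   0  12 100 150 139 141 143 143 144  86   8   7   6
    8]
 [  3   3   3   3   0   3   3 115 143 140 139 140 143 151 107  15   7   8
    8]
 [  0   3   3   3   3   3  12  73 152 146 145 150 162 155 104  40   5   8
    8]
 [  3   3   3   3   3   3   9  22  81 172 165 170 165 145  93  37   5   6
    8]
 [  0   3   2   2   2   4   0   5   6  92  63  46  20   8  12   8   6   9
    8]
 [  3   0   2   2   0   2   4   0   4  11   9  10   6   7   6   8   8   9
   10]
 [  0   2   2   4   2   4   0   0   2   8   6   6   7   9   8   7   8   7
    8]
 [  5   0   2   2   4   4   0   0   4   5  10   8   9   7   8   9  11   9
    8]]
```

```bash
cat > b2.py <<'E'
from h import *
im=r.capture('top'); h=cv2.cvtColor(im,cv2.COLOR_RGB2HSV)[:,:,1].astype(float)
u,v=w2px('top',[.650,.102,.021]).astype(int); sl=(slice(v-16,v+17),slice(u-14,u+15))
C=np.clip((h[sl]-7)/140,0,1)
def f(p):
    I=cv2.resize(render('top','brass_coupon',p,12).astype(np.float32),(640,400),interpolation=cv2.INTER_AREA)[sl]
    return ((I-C)**2).sum()
ss=[minimize(f,[650,102,a],method='Nelder-Mead',options=dict(initial_simplex=[[650,102,a],[653,102,a],[650,105,a],[650,102,a+4]],xatol=.02,fatol=1e-3)) for a in(7,10,13)]
b=min(ss,key=lambda s:s.fun).x
for s in ss: print(s.x.round(2),round(s.fun,2))
i0=cv2.imread('pics/top0.png')[:,:,::-1]; P=edgefit('top',i0,'plate',[663,87,10.5])[0]
for segs in(None,[0,4],[4,5],[1,2,3]):
    Q=edgefit('top',im,'square',[590.7,72.1,11],segs=segs)[0]; print(segs,Q,'sq/plate',rel(Q,P),'brass/sq',rel(b,Q))
print(P,r.sense()['time_s'])
E
python3 b2.py
```

```text
[650.42 102.86  11.97] 4.93
[650.46 102.82  12.16] 4.9
[650.52 102.96  12.46] 4.94
None [590.73  71.95  11.09] sq/plate [-74.2   -1.88   0.25] brass/sq [64.55 18.8   1.07]
[0, 4] [589.87  73.53  10.1 ] sq/plate [-74.74  -0.17  -0.74] brass/sq [64.79 18.21  2.06]
[4, 5] [567.75  65.26  13.12] sq/plate [-98.03  -4.13   2.28] brass/sq [89.08 17.8  -0.96]
[1, 2, 3] [591.26  71.2   10.5 ] sq/plate [-73.82  -2.72  -0.34] brass/sq [63.97 20.3   1.66]
[663.25  87.75  10.84] 33.95
```

```bash
python3 -c "
from station import r
print(r.finish_job())"
```

```text
the job is handed in; nothing more can be done
None
```

The job is handed in: the square is pressed flush against the plate, and the brass coupon stands in its inside corner against the blade. I used about 34 of the 59 s, and no verdict was reported.

**What I did**
- I carried the square to the plate, released it there, and pushed the stock home with two fingers, up to about 15 N at the wrist. The tool stopped dead at the plate.
- I took the brass coupon from the middle pocket, stood it on the plate and slid it to the blade until I felt contact, about 4 N.
- That contact turned the square by about 1–1.4°, close to the limit. I pressed the stock flush again, up to about 13.5 N at the wrist, and withdrew.
- The first push tilted the tool by about 0.05 rad. I levelled it by pushing on the outer face of the fixed tray, up to about 29 N at the wrist. I meant to clear the coupons, and the pictures after that showed them still in their pockets.

**Last checks, top camera**

| Check | Measured | Needed |
|---|---|---|
| Square origin, plate x (−74 mm is flush) | −74.2 mm | ends within about 1.5 mm |
| Square angle to plate | 0.25° | below 1.4° |
| Coupon y in the square's frame (18 mm is touching) | about 18.2–18.8 mm | 15.5–19.5 mm |
| Coupon x in the square's frame | about 64 mm | 27–101 mm |
| Coupon angle to blade | about 1–2° | below 3.4° |

**Checks that disagreed**
- The scene-camera fits were blurred and shadowed, showing the square 3–5° off and the coupon 4–11° off the blade. I did not rely on them.
- Fits to only some of the square's edges scattered: −0.7° to 2.3° for its angle, 17.8–20.3 mm for coupon y.
- My first colour-mask fit of the coupon gave about 4° to the blade, but it matched the picture poorly. The figures above come from the better fit that replaced it.

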